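# Spring check of a tilting mirror mount

## Task

Check the springs of the tilting mirror mount: with a fingertip, press down on the red corner pad until that corner's pointer stands in the green band of its scale, keep it there for about a second without pushing it on past the band, and let the corner spring all the way back up. Then do the same with the blue corner pad. Only press, gently: do not squeeze, lift or shift the mount, do not touch the mirror or move the green bands, and leave the things lying about where they are.

Things in the scene. Friction and masses are not known exactly. Their poses are not given: they have to be found in the camera images.
- mount: Mirror mount, 1.8 kg: black base 150 x 150 x 13 mm on rubber feet; above it, on springs, a level aluminium plate 130 x 130 x 8 mm, top 75 mm above the bench. Origin: centre of the base's underside, z up. Plate corners here (x, y mm): ball pivot -53, -53 (away from the robot, +-30 degrees); red pad 53, -53; blue pad -53, 53; plain corner 53, 53 (towards the robot).
- mirror: Round mirror in a black ring, 62 mm across and 7 mm high, on the middle of the plate's top. Origin: centre of its underside. Not to be touched.
- red_pad (a point): Centre of the top of the red press pad (disc 22 mm across, 3 mm high), 78 mm above the bench at rest; sinks with the corner. It lies 106 mm from the line about which the plate tilts.
- blue_pad (a point): The same on the blue press pad.
- red_tip (a point): End of the red needle that is the red corner's pointer (3 mm thick), 71 mm above the bench at rest, 160 mm from the line about which the plate tilts: it sinks 1.5 times as far as the red pad. Pressing the other pad does not move it.
- blue_tip (a point): The same for the blue needle and the blue pad.
- red_mark (a point): Centre of the front of the green band (26 wide, 12 high, mm) clamped on the red pointer's white upright scale, which is 92 mm tall and stands 54 mm outward of the pad, beside the pointer's tip. The band's height varies from start to start: 39 to 55 mm above the bench. The pointer is in the band when its tip is within 6 mm of this height, right past it when 8 mm below.
- blue_mark (a point): The same on the blue pointer's scale, set independently.
- red_tilt (a joint): Tilt of the plate by its red corner, rad: 0 at rest (held up by the spring against a stop), growing as the red pad is pressed, stop at 0.28. The pointer's tip is 71 mm - 160 mm x sin(tilt) above the bench. About 3.5 N on the pad starts it moving, 8 to 9 N holds it at 0.15; let go, it springs back to 0 at once.
- blue_tilt (a joint): The same for the blue corner. Independent of the red one.
- cap_large: Blue round capacitor standing upright, 22 mm across, 32 mm high, just behind the mount to its left. Bystander. Origin at the centre of its underside.
- battery_9v: Black and orange block battery, 48 x 26 x 17 mm, just behind the mount to its right. Bystander.
- screwdriver_green: Green screwdriver, 144 mm long, 16 mm thick, lying at the right of the table. Bystander.
- flux_tin: Small round red and clear tin, 56 mm across, 18 mm high, at the left of the table. Bystander.
- heatsink: Black finned heatsink, 42 x 34 x 22 mm, at the left of the table. Bystander.
- eraser: Blue and white eraser, 18 x 42 x 12 mm, at the left of the table. Bystander.

How it is judged:
By the outcome, as a careful person would: the job done as asked, in the order asked, and still so for the second after the job is handed in, with the robot touching nothing.
It also fails if it takes over 48 s, if anything falls off the work surface, if the arm or the gripper's body presses on something with over 40 N, if the wrist force passes 120 N, or if a joint passes its speed limit or range.

## Robot

A 6-joint arm with a two-finger parallel gripper is mounted at the origin on a cart in front of the work surface, level with it; the furniture and walls round the work are solid. World frame = base frame: x ahead of the robot, y to its left, z up, the work surface at z = 0. Lengths are in m, angles in rad, forces in N, time in s.
With the tool pointing down it reaches from about 0.35 to 0.725 m from the base axis. Payload 4.3 kg.
Tool frame: the origin (TCP) lies on the centre line of the jaws, within the pads' length; the fingertips stand 19 mm ahead of it and the grasp point (between the pads) is the TCP; z points along the fingers, y is the line along which they close (so a half turn about z gives the same grasp; the last joint's range is limited). The gripper opens to 85 mm and grips with 20 to 120 N. Pads are 22 mm wide; open, the fingers measure 114 mm over their backs; the gripper's body (76 mm by 85 mm) begins 54 mm behind the grasp point. The pads swing forward as they close: fully open they stand 13 mm farther back than shut.
Start: joints at [1.168, 0.377, 0.081, 1.274, 0, 1.46], TCP at [0.166, 0.551, 0.214] pointing down, gripper open.
Joint ranges: [-2.72, 2.72], [-0.84, 1.66], [-1.02, 1.22], [-1.77, 2.12], [-1.37, 1.28], [-3.14, 3.14]. Speed limits (rad/s): [2.57, 2.57, 3.14, 3.14, 3.14, 3.14].

## Interface

Orientations are given as a unit quaternion [x, y, z, w].
In Python, from station import monitor, snapshot, camera_info, ctrl, search_frame, silhouettes gives the robot as it stands. The module is installed in compiled form; this text tells all that it offers.
- The arm moves only by the shell command python3 -m inch 'ROWS'. ROWS is JSON, a list of rows, each a list of 5 numbers: the shift along the tool's x, y, z in m, then the turn about the tool's z in rad, then the finger opening in m, from 0 to 0.0854. In form: [[tx, ty, tz, turn, grip], ...]. A call has 1 to 8 rows; each row is the pose to reach, as a shift and turn from the pose commanded when the call began, along the tool's axes at that moment; what a row does not reach only later rows make up. A row lasts 1/8 s, in which the tool goes at most 62.5 mm and 10.7 degrees, less where a joint would pass 70% of its speed; a pose out of reach is approached as far as the arm can. A call with a gripper value outside its range is refused whole. The fingers move at their own pace and stop on an object; the grip force is fixed at half the most. Time passes only in rows, so rows that repeat a pose let the fingers close. It gives the time, the measured TCP pose, the force, the opening and the grip force at its end, in the units of the state.
- monitor.read_state(): the state, without advancing time (a new reading comes with each control period).
- snapshot(name): name is "scene" or "top"; returns the picture (400x640x3 uint8, blue, green, red); there is no depth.
- camera_info(name): a dict with "fovy" (degrees; the focal length in pixels is half the picture's height over the tangent of half this angle, whatever the lens; pixels are square), "cx", "cy" (the principal point, pixels), "world_from_camera" (4x4, takes a point from camera to world coordinates). Camera axes: x right, y up, looking along -z (the intrinsics and any distortion apply to the point x, -y, -z); pixel columns grow to the right and rows downward; lengths in m; the calibration is good to about 2 mm. A picture is of the moment at which its call begins. camera_info takes no time and is no camera call.
- ctrl.close_job(): hands the job in; it is judged then, once.
Trained networks look in the newest picture that a camera, given by its name, has taken for a name from the list of things; names that differ only in an ending like _2 or _b are one class to them, and where a whole thing is asked for, a point or a joint stands for the part that bears it (a point fixed in the world has none). Each returns a list of dicts, best first, with "score" (0 to 1); they miss things now and then, are a little off and sometimes report something else, mostly with a low value. They report only what shows in the picture. A call takes as long as a camera call.
- search_frame(camera, name): "at" ([x, y, z] in m, in the coordinates of the camera as it stood for that picture, good to about 4 mm: the middle of the surface that is visible of it).
- silhouettes(camera, name): "mask" (400x640 bool, what is visible of it).
The state is a dict: "time": time; "qpos": joint angles; "joint_vel": joint speeds; "tau": joint torques, N m; "eef_pos": TCP position; "orientation": TCP orientation; "contact_force": force on the tool from outside, world axes, zero at the start; "torque": the same for the moment, N m; "width": opening from 0.0 (shut) to 1.0 (fully open); "finger_force": force on a finger pad.
Only numpy, scipy, OpenCV 4.12 (cv2) and the standard library are available. Lean on these libraries where they do the work, as an engineer would, in place of code of your own. Each camera call takes 0.05 s, during which the arm holds its last target. There are 200 camera calls.

## Working session

There is one attempt and no reset: what is moved stays moved. The work goes in short steps, Python scripts to look and compute and a shell command to move; the robot and the scene stay as the last step left them, time stands still between calls to the robot, and variables do not carry over. Pictures are saved under pics/ and viewed, at most 10 in all, crops included, and the job is handed in when it is done.

```bash
mkdir -p pics
cat > h.py <<'E'
import numpy as np, cv2
from station import monitor, snapshot, camera_info, ctrl, search_frame, silhouettes
def find(cam,name,n=2):
    T=np.array(camera_info(cam)["world_from_camera"])
    return [(round(d["score"],2),np.round((T@np.r_[d["at"],1])[:3],4).tolist()) for d in search_frame(cam,name)[:n]]
E
python3 - <<'E'
from h import *
for c in("scene","top"):
    cv2.imwrite(f"pics/{c}0.png",snapshot(c)); i=camera_info(c); print(c,{k:(np.round(v,3).tolist()) for k,v in i.items()})
    for n in("mount","mirror","red_pad","blue_pad","red_tip","blue_tip","red_mark","blue_mark"): print(n,find(c,n))
s=monitor.read_state(); print({k:np.round(v,4).tolist() for k,v in s.items()})
E
```

```text
scene {'fovy': 56.731, 'cx': 322.523, 'cy': 198.988, 'world_from_camera': [[-0.444, 0.581, -0.683, -0.077], [-0.896, -0.277, 0.347, 0.335], [0.012, 0.766, 0.643, 0.689], [0.0, 0.0, 0.0, 1.0]]}
mount [(0.75, [0.5687, -0.0625, 0.0708])]
mirror [(0.54, [0.5919, -0.0698, 0.0854])]
red_pad [(0.86, [0.5855, -0.0657, 0.078])]
blue_pad [(0.97, [0.5843, -0.0692, 0.0781])]
red_tip [(0.77, [0.5765, -0.0681, 0.075])]
blue_tip [(0.67, [0.5845, -0.0682, 0.0771])]
red_mark []
blue_mark [(0.39, [0.5709, -0.1941, 0.0599])]
top {'fovy': 47.547, 'cx': 317.773, 'cy': 205.734, 'world_from_camera': [[0.011, 0.99, -0.14, 0.374], [-1.0, 0.008, -0.021, 0.024], [-0.02, 0.14, 0.99, 1.366], [0.0, 0.0, 0.0, 1.0]]}
mount [(0.86, [0.5775, -0.0677, 0.0762])]
mirror [(0.58, [0.5913, -0.0698, 0.0789])]
red_pad [(0.84, [0.5878, -0.0648, 0.0725])]
blue_pad [(0.59, [0.5905, -0.0674, 0.0719]), (0.43, [0.4471, -0.3111, 0.0129])]
red_tip [(0.71, [0.5891, -0.0636, 0.0764])]
blue_tip [(0.71, [0.5886, -0.0639, 0.0766]), (0.53, [0.5909, -0.0676, 0.0723])]
red_mark []
blue_mark []
{'time': 0.9, 'qpos': [1.1677, 0.3773, 0.081, 1.2744, 0.0, 1.4605], 'joint_vel': [0.0005, -0.0006, -0.0007, -0.0003, -0.0008, -0.0008], 'tau': [0.0001, -46.351, 27.0159, 0.0001, -0.0002, -0.0], 'eef_pos': [0.166, 0.5506, 0.2137], 'orientation': [0.1459, 0.9893, 0.0001, 0.0], 'contact_force': [-0.4073, -0.0251, -0.1009], 'torque': [-0.0141, 0.0391, 0.0168], 'finger_force': 0.0, 'width': 1.0015}
```

View pics/scene0.png

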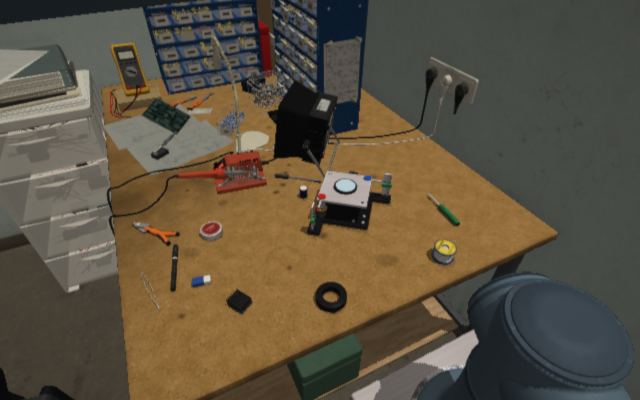

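View pics/top0.png

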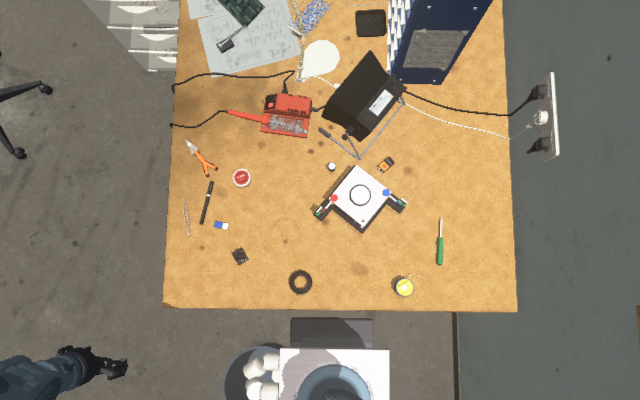

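```bash
cat >> h.py <<'E'
def K(c):
    i=camera_info(c); return 200/np.tan(np.radians(i["fovy"]/2)),i["cx"],i["cy"],np.array(i["world_from_camera"])
def ray(c,u,v):
    f,cx,cy,T=K(c); return T[:3,3],T[:3,:3]@np.array([(u-cx)/f,-(v-cy)/f,-1])
def atz(c,u,v,z):
    o,d=ray(c,u,v); return o+d*(z-o[2])/d[2]
def proj(c,p):
    f,cx,cy,T=K(c); q=np.linalg.inv(T)@np.r_[p,1]; return np.array([cx-f*q[0]/q[2],cy+f*q[1]/q[2]])
def blobs(img,x0,y0,x1,y1):
    h=cv2.cvtColor(img,cv2.COLOR_BGR2HSV).astype(int); H,S,V=h[...,0],h[...,1],h[...,2]
    M={'red':((H<8)|(H>172))&(S>130)&(V>70),'blue':(H>100)&(H<130)&(S>120)&(V>70),'green':(H>40)&(H<90)&(S>90)&(V>40)}
    out=[]
    for k,m in M.items():
        m=m.copy(); w=np.zeros_like(m); w[y0:y1,x0:x1]=1
        n,l,s,c=cv2.connectedComponentsWithStats((m&w).astype(np.uint8))
        out+=[(k,s[i].tolist(),np.round(c[i],2).tolist()) for i in range(1,n) if s[i][4]>4]
    return out
E
python3 - <<'E'
from h import *
a,b=cv2.imread("pics/scene0.png"),cv2.imread("pics/top0.png")
print(*blobs(a,295,160,400,240),sep="\n");print();print(*blobs(b,305,155,415,235),sep="\n")
A=cv2.resize(a[165:240,295:400],None,fx=7.4,fy=7.4,interpolation=cv2.INTER_CUBIC)
cv2.imwrite("pics/s1.png",A)
B=cv2.resize(b[155:235,305:415],None,fx=7,fy=7,interpolation=cv2.INTER_CUBIC)
cv2.imwrite("pics/t1.png",B)
E
```

```text
('red', [318, 194, 8, 5, 33], [321.24, 195.97])
('red', [316, 207, 3, 5, 9], [316.78, 209.22])
('blue', [364, 176, 7, 4, 23], [367.09, 177.57])
('green', [382, 182, 10, 6, 34], [386.26, 184.88])
('green', [310, 213, 6, 11, 30], [312.73, 218.83])

('red', [331, 195, 7, 6, 35], [333.63, 197.43])
('red', [322, 208, 3, 5, 7], [323.14, 210.14])
('blue', [383, 190, 6, 6, 33], [385.58, 192.42])
('green', [398, 200, 8, 6, 9], [401.11, 202.78])
('green', [316, 212, 4, 4, 6], [317.67, 213.67])
```

View pics/s1.png

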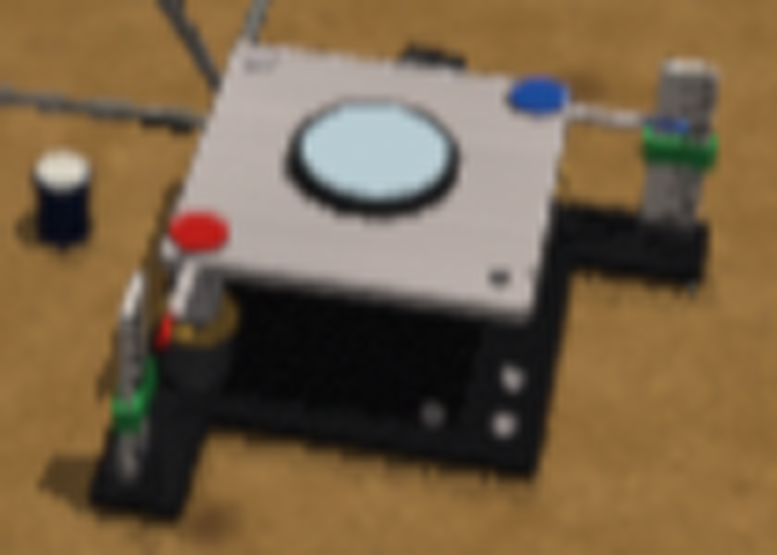

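View pics/t1.png

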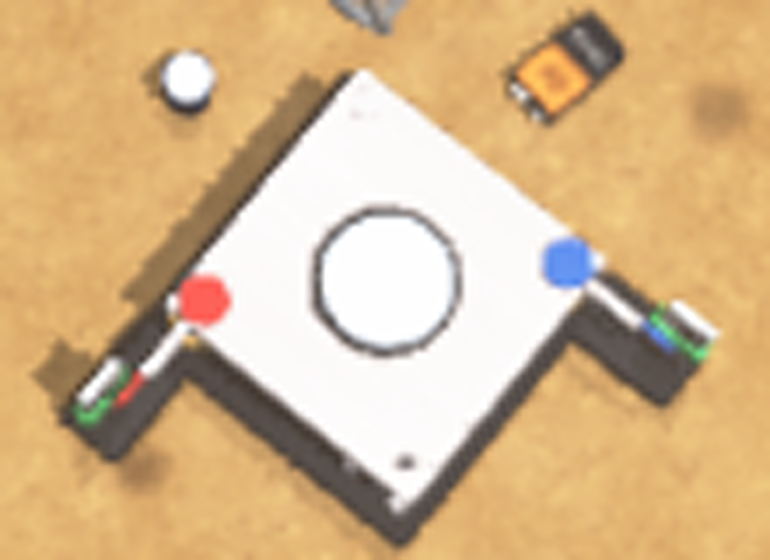

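```bash
cat >> h.py <<'E'
from scipy.optimize import least_squares
OBS=[("scene",(321.24,195.97),(53,-53,77.5)),("scene",(367.09,177.57),(-53,53,77.5)),("top",(333.63,197.43),(53,-53,78)),("top",(385.58,192.42),(-53,53,78))]
def W(p,m):
    c,s=np.cos(p[2]),np.sin(p[2]); m=np.array(m)/1e3; return np.array([p[0]+c*m[0]-s*m[1],p[1]+s*m[0]+c*m[1],m[2]])
E
python3 - <<'E'
from h import *
res=lambda p:np.concatenate([proj(c,W(p,m))-uv for c,uv,m in OBS])
for y0 in (2.3,):
    r=least_squares(res,[.59,-.07,y0]); p=r.x; print(p,np.round(r.fun,2))
print("red",W(p,(53,-53,78)),"blue",W(p,(-53,53,78)),"mirror",W(p,(0,0,82)))
print("top mirror px",proj("top",W(p,(0,0,82))),"tips",[proj(c,W(p,m)) for c in("scene","top") for m in((107,-53,71),(-53,107,71))])
# band height hypothesis: front offset d, green blob centroid in scene
for name,f in(("red",lambda d,z:(107,-53-d,z)),("blue",lambda d,z:(-53-d,107,z))):
    for d in(3,6,9): print(name,d,[np.round(proj("scene",W(p,f(d,z))),1).tolist() for z in(35,45,55)])
E
```

```text
[ 0.58992363 -0.06914762  2.46382276] [-0.26  0.66 -0.09  0.8   0.35 -0.29  0.41 -0.42]
red [0.5818721  0.00537199 0.078     ] blue [ 0.59797516 -0.14366724  0.078     ] mirror [ 0.58992363 -0.06914762  0.082     ]
top mirror px [360.07640277 194.34157407] tips [array([316.19101329, 212.14409426]), array([386.39307824, 183.00799929]), array([322.06857128, 211.88919273]), array([400.48967186, 204.14767884])]
red 3 [[315.0, 222.4], [315.0, 219.6], [315.0, 216.7]]
red 6 [[313.9, 222.3], [313.9, 219.4], [313.9, 216.5]]
red 9 [[312.7, 222.1], [312.7, 219.2], [312.7, 216.3]]
blue 3 [[384.9, 192.5], [385.3, 189.8], [385.8, 186.9]]
blue 6 [[385.0, 191.9], [385.4, 189.1], [385.9, 186.3]]
blue 9 [[385.1, 191.2], [385.5, 188.5], [386.0, 185.6]]
```

```bash
python3 -m inch '[[-0.05,-0.036,0,0.1,0],[-0.1,-0.072,0,0.2,0],[-0.15,-0.108,0,0.3,0],[-0.2,-0.144,0,0.384,0],[-0.25,-0.18,0,0.384,0],[-0.3,-0.216,0,0.384,0],[-0.3,-0.216,0,0.384,0],[-0.3,-0.216,0,0.384,0]]'
python3 - <<'E'
from h import *
from scipy.spatial.transform import Rotation as R
s=monitor.read_state(); r=R.from_quat(s["orientation"]).as_matrix(); t=np.array([.5795,.0073,.15])
print(s["eef_pos"],r.T@(t-s["eef_pos"]),np.degrees(np.arctan2(r[1,1],r[0,1])))
E
```

```text
time: 1.9
eef_pos: [0.3907, 0.2573, 0.2138]
orientation: [0.332, 0.943, 0.0, -0.0]
contact_force: [0.0, -0.8, 0.2]
width: 0.0
finger_force: 0.0
[0.39065112 0.25728784 0.21375147] [-0.3038896  -0.07641106  0.06351798] 51.18202826134831
```

```bash
python3 -m inch '[[-0.055,-0.014,0,0,0],[-0.11,-0.028,0,0,0],[-0.165,-0.042,0,0,0],[-0.22,-0.056,0.02,0,0],[-0.27,-0.07,0.04,0,0],[-0.304,-0.0764,0.06,0,0],[-0.304,-0.0764,0.0635,0,0],[-0.304,-0.0764,0.0635,0,0]]'
python3 - <<'E'
from h import *
im=snapshot("scene"); cv2.imwrite("pics/s2.png",cv2.resize(im[150:240,280:400],None,fx=6,fy=6,interpolation=cv2.INTER_CUBIC))
print(blobs(im,295,160,400,240)); print(monitor.read_state()["contact_force"])
E
```

```text
time: 2.9
eef_pos: [0.5792, 0.0093, 0.1499]
orientation: [0.331, 0.944, 0.0, -0.001]
contact_force: [0.4, -0.5, -0.1]
width: -0.001
finger_force: 0.0
[('red', [318, 194, 8, 5, 32], [321.31, 196.03]), ('red', [316, 208, 3, 4, 8], [316.75, 209.5]), ('green', [310, 213, 6, 11, 31], [312.81, 218.84])]
[ 0.97236533 -0.36970396  0.28525717]
```

View pics/s2.png

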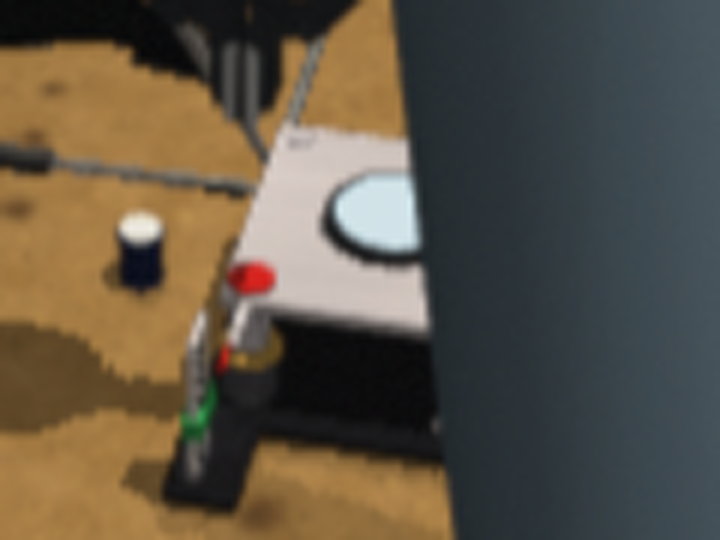

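Run:
```python
from h import *
p=[.5792,.0083]
for z in(.15,.131,.12,.078): print(z,proj("scene",p+[z]),proj("top",p+[z]))
print(proj("scene",[.5819,.0054,.078]))
print(monitor.read_state()["eef_pos"])
im=snapshot("top"); cv2.imwrite("pics/t2.png",cv2.resize(im[155:235,305:415],None,fx=7,fy=7,interpolation=cv2.INTER_CUBIC))
```

```text
0.15 [320.66074462 174.81690127] [333.29615692 193.88343965]
0.131 [320.59489767 180.99554947] [333.20160284 195.03036947]
0.12 [320.55756953 184.49817885] [333.14814963 195.67875051]
0.078 [320.42013827 197.39383094] [332.95227257 198.05471611]
[320.96873974 196.4802573 ]
[0.57943053 0.00927246 0.15056968]
```

Run:
```python
from h import *
im=snapshot("scene"); a=cv2.resize(im[60:240,260:400],None,fx=3.2,fy=3.2,interpolation=cv2.INTER_CUBIC)
b=cv2.resize(cv2.imread("pics/t2.png"),(330,576*330//330*0+240)); 
c=np.zeros((576,448+340,3),np.uint8); c[:,:448]=a; c[:240,458:]=b; cv2.imwrite("pics/c3.png",c); print(monitor.read_state()["eef_pos"])
```

```text
[0.57984572 0.00890372 0.1511428 ]
```

View pics/c3.png

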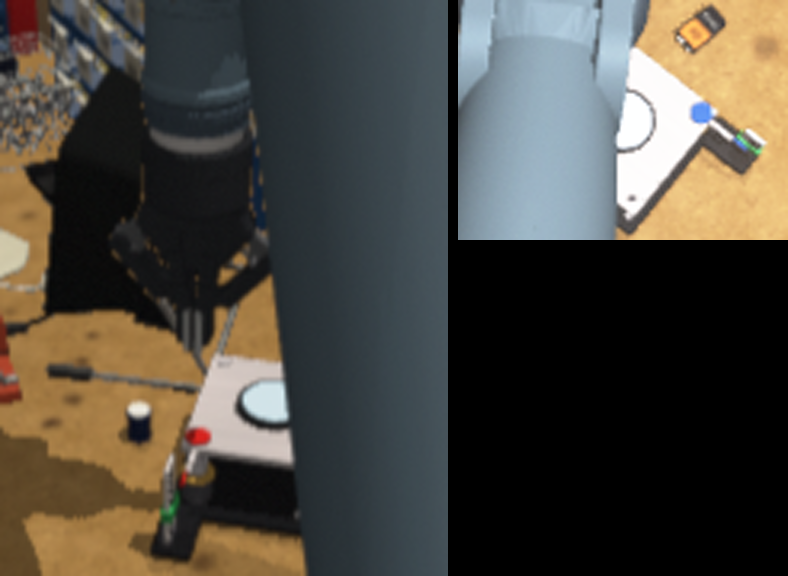

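```bash
python3 -m inch '[[0,0,0.01,0,0],[0,0,0.02,0,0],[0,0,0.03,0,0],[0,0,0.03,0,0]]'
python3 - <<'E'
from h import *
print(proj("top",[.166,.5506,.2137]),proj("top",[.166,.5506,.195]))
s=monitor.read_state(); p=s["eef_pos"]; print(p,s["contact_force"],s["qpos"])
for dz in (0,.019): print(proj("scene",p-[0,0,dz]))
im=snapshot("scene"); a=cv2.resize(im[140:240,280:380],None,fx=5,fy=5,interpolation=cv2.INTER_CUBIC)
b=cv2.resize(cv2.imread("pics/top0.png")[340:400,60:140],None,fx=3.7,fy=3.7,interpolation=cv2.INTER_CUBIC)
c=np.zeros((500,800,3),np.uint8); c[:,:500]=a; c[:b.shape[0],502:502+b.shape[1]]=b; cv2.imwrite("pics/c4.png",c); print(blobs(im,295,160,400,240))
E
```

```text
time: 3.55
eef_pos: [0.5788, 0.0073, 0.1187]
orientation: [0.332, 0.943, -0.0, -0.001]
contact_force: [1.5, -1.0, -0.0]
width: 0.003
finger_force: 0.0
[113.15347815 352.81286359] [116.62296852 351.47176695]
[0.57879433 0.00727849 0.11872554] [ 1.53171248 -1.03007562 -0.00264557] [-9.70537979e-02  4.29900024e-01 -8.92261407e-02  1.05445634e+00
  9.22200001e-05  5.79837802e-01]
[320.99078371 184.8826307 ]
[320.92205995 190.79764022]
[('red', [318, 194, 7, 5, 28], [321.07, 196.07]), ('red', [316, 208, 3, 4, 8], [316.75, 209.5]), ('green', [310, 213, 6, 11, 31], [312.71, 218.87])]
```

View pics/c4.png

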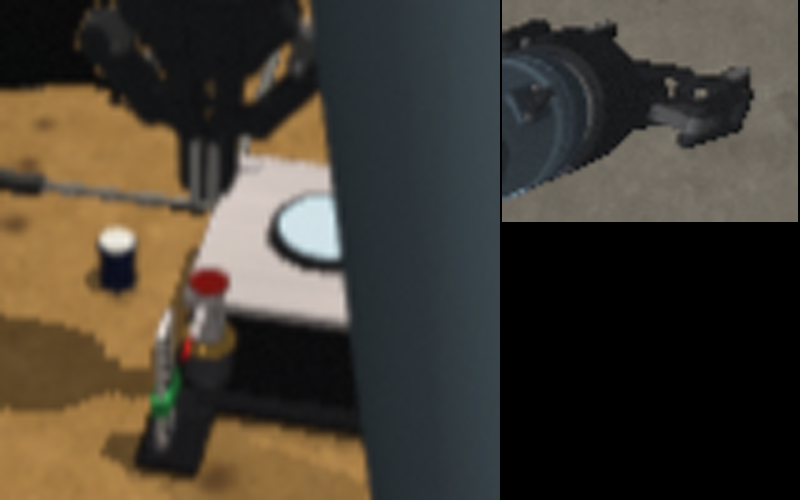

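The picture shows the closed fingertips at about (321, 181), straight above the red pad at (321, 196), but higher than predicted. I'll go down in small steps, watching the force and the red blobs.

```bash
python3 -m inch '[[0,0,0.005,0,0],[0,0,0.01,0,0],[0,0,0.015,0,0],[0,0,0.015,0,0]]'
cat > look.py <<'E'
from h import *
import sys
s=monitor.read_state(); p=s["eef_pos"]; print(s["time"],p,s["contact_force"])
print("pred tip px",proj("scene",p-[0,0,.019]))
im=snapshot("scene"); cv2.imwrite("pics/last.png",im); print(*[b for b in blobs(im,295,150,400,240)],sep="\n")
g=im[165:205,314:329].mean(2).astype(int); 
if len(sys.argv)>1: print(g[:,::2])
E
python3 look.py 1
```

```text
time: 4.1
eef_pos: [0.5795, 0.0073, 0.1046]
orientation: [0.332, 0.943, -0.0, -0.001]
contact_force: [-0.2, -0.3, -0.2]
width: -0.001
finger_force: 0.0
4.1 [0.57953878 0.0072582  0.10459498] [-0.17160211 -0.31707568 -0.15909622]
pred tip px [320.751241   194.92924253]
('red', [318, 194, 8, 5, 32], [321.47, 196.09])
('red', [316, 208, 3, 4, 8], [316.75, 209.5])
('green', [310, 213, 6, 11, 32], [312.72, 218.81])
[[ 18  18  19  21  19  20  19  33]
 [ 21  22  19  22  21  19  18  21]
 [ 21  20  19  21  24  18  19  19]
 [ 21  21  21  21  22  20  20  19]
 [ 27  20  20  17  21  20  20  21]
 [ 60  21  20  16  20  19  20  20]
 [ 97  27  22  19  21  21  18  52]
 [116  32  40  29  26  20  26 131]
 [118  32  63  36  48  21  35 150]
 [115  32  74  39  68  23  41 161]
 [114  32  76  39  74  25  40 187]
 [115  32  76  39  76  25  40 192]
 [112  31  76  39  76  25  42 193]
 [113  33  76  39  76  26  51 196]
 [115  42  76  40  76  27  67 201]
 [ 89  40  76  38  76  25  88 202]
 [ 59  39  76  39  77  26 129 201]
 [ 94  92  82  39  77  56 172 201]
 [119 121  88  40  77 141 193 200]
 [126 125  96  56  92 188 200 200]
 [128 125 112  97 154 196 200 201]
 [128 125 121 123 194 199 200 201]
 [127 124 121 132 201 200 199 200]
 [124 123 119 149 200 200 199 199]
 [122 121  99 175 199 199 199 199]
 [121 117  75 188 198 198 198 197]
 [122 113  78 191 199 198 197 196]
 [123 112  93 190 193 196 197 196]
 [122  97 104 149 151 179 195 196]
 [125  82  99  78  79 131 186 193]
 [127  81  76  52  54  70 155 191]
 [125  76  59  53  52  51 117 188]
 [122  74  67  53  46  49 113 191]
 [118  77  89  55  51  56 117 194]
 [100  76  96  76  77  74 111 193]
 [ 82  69  86  92  88  86 109 173]
 [ 91  67  73 133  84  84 102 126]
 [107  66  68 169  83  80  68  73]
 [113  64  74 168  84  80  26  34]
 [105  63 108 139  88  79  20  14]]
```

```bash
python3 -m inch '[[0,0,0.002,0,0],[0,0,0.004,0,0],[0,0,0.006,0,0],[0,0,0.008,0,0],[0,0,0.009,0,0],[0,0,0.010,0,0],[0,0,0.010,0,0]]'; python3 look.py 1|head -40
```

```text
time: 5.03
eef_pos: [0.58, 0.0072, 0.0952]
orientation: [0.332, 0.943, 0.0, -0.0]
contact_force: [-0.2, -0.6, 0.1]
width: 0.001
finger_force: 0.0
5.025 [0.58000001 0.007239   0.09516071] [-0.1747145  -0.56325644  0.12938654]
pred tip px [320.6471795  197.64889661]
('red', [318, 194, 8, 5, 31], [321.35, 196.06])
('red', [316, 208, 3, 4, 8], [316.75, 209.5])
('green', [310, 213, 6, 11, 32], [312.72, 218.81])
[[ 21  20  18  29  38  19  20  56]
 [ 21  21  17  27  30  21  19  70]
 [ 20  19  19  22  23  20  20  89]
 [ 20  18  18  19  19  20  20  75]
 [ 21  19  19  19  20  18  19  30]
 [ 21  21  20  20  21  18  18  19]
 [ 22  21  21  19  22  21  21  19]
 [ 30  21  20  17  20  19  21  20]
 [ 61  19  21  18  20  20  21  20]
 [ 94  22  22  19  20  20  20  52]
 [112  27  40  29  25  19  26 138]
 [115  32  63  35  47  21  35 185]
 [113  33  73  34  68  23  41 192]
 [112  33  75  33  74  24  51 196]
 [112  33  75  34  75  24  56 199]
 [ 87  31  75  36  76  24  56 198]
 [ 60  33  75  38  77  25  58 196]
 [ 92  34  75  38  77  25  75 197]
 [115  36  75  37  78  24  93 198]
 [124  57  76  38  77  24 130 199]
 [128 100  80  38  77  55 172 201]
 [128 121  86  40  81 142 192 200]
 [126 123  98  62 100 189 199 199]
 [124 123 110 126 159 197 199 199]
 [122 121  97 173 195 199 198 199]
 [121 117  75 188 198 198 198 197]
 [122 114  79 192 198 197 197 196]
 [123 112  94 191 194 195 197 197]
 [122  97 107 151 151 176 195 196]
 [125  82 101  80  79 125 186 190]
 [128  81  76  54  53  69 151 160]
 [125  76  58  50  51  52 111 130]
 [121  74  64  45  44  49 104 159]
 [117  77  77  51  51  57  95 184]
 [100  75  86  75  77  74  86 185]
```

```bash
python3 -m inch '[[0,0,0.004,0,0],[0,0,0.008,0,0],[0,0,0.011,0,0],[0,0,0.014,0,0],[0,0,0.014,0,0]]'; python3 look.py 1|tail -25
```

```text
time: 5.7
eef_pos: [0.5797, 0.0073, 0.0809]
orientation: [0.332, 0.943, -0.0, -0.0]
contact_force: [0.3, -1.0, 1.2]
width: 0.0
finger_force: 0.0
 [ 84  31  41  27  28  21  43 149]
 [ 60  31  63  35  57  24  55 191]
 [ 92  32  73  36  74  24  56 196]
 [115  34  74  38  77  24  55 194]
 [121  35  75  38  77  23  55 195]
 [124  35  75  38  78  26  56 196]
 [124  35  75  38  77  26  66 198]
 [122  36  74  38  76  23  86 199]
 [122  48  75  38  77  24 127 199]
 [122  79  76  38  78  37 169 198]
 [121 104  77  38  78  91 189 197]
 [122 113  77  54  85 155 195 196]
 [123 111  90 114 112 186 196 197]
 [122  97 106 120 107 175 195 195]
 [124  82 102  74  65 128 186 189]
 [128  80  77  52  46  69 151 156]
 [124  76  55  45  40  47 110 114]
 [121  74  61  41  38  43 104 109]
 [118  75  77  51  51  55  95 109]
 [100  74  86  76  77  75  84 101]
 [ 81  69  84  92  87  85  87  94]
 [ 90  66  74 133  84  83  87  88]
 [107  66  67 169  82  81  64  66]
 [112  64  73 167  84  80  26  34]
 [105  64 108 139  88  79  19  15]]
```

```bash
python3 -m inch '[[0,0,0.002,0,0],[0,0,0.004,0,0],[0,0,0.006,0,0],[0,0,0.007,0,0],[0,0,0.007,0,0]]'; python3 look.py
```

```text
time: 6.38
eef_pos: [0.5799, 0.0072, 0.0741]
orientation: [0.332, 0.943, 0.0, -0.0]
contact_force: [-0.8, -0.2, 0.0]
width: 0.001
finger_force: 0.0
6.375 [0.57991675 0.00722709 0.07407613] [-0.83769147 -0.24872619  0.00520938]
pred tip px [320.59613578 203.85161733]
('red', [318, 194, 8, 5, 27], [321.41, 196.26])
('red', [316, 208, 3, 4, 8], [316.75, 209.5])
('green', [310, 213, 6, 11, 32], [312.72, 218.81])
```

```bash
python3 -m inch '[[0,0,0.0015,0,0],[0,0,0.003,0,0],[0,0,0.004,0,0],[0,0,0.005,0,0],[0,0,0.005,0,0]]'; python3 look.py; python3 -c "
import cv2;im=cv2.imread('pics/last.png');cv2.imwrite('pics/v8.png',cv2.resize(im[165:240,295:365],None,fx=8,fy=8,interpolation=cv2.INTER_CUBIC))"
```

```text
time: 7.05
eef_pos: [0.5799, 0.0072, 0.0691]
orientation: [0.332, 0.943, 0.0, -0.0]
contact_force: [-0.7, 0.4, -0.1]
width: 0.001
finger_force: 0.0
7.05 [0.57992009 0.00723584 0.06908254] [-0.70336984  0.43946617 -0.05709313]
pred tip px [320.57643076 205.29145465]
('red', [318, 194, 8, 5, 20], [321.7, 196.7])
('red', [316, 208, 3, 4, 8], [316.75, 209.5])
('green', [310, 213, 6, 11, 32], [312.72, 218.81])
```

View pics/v8.png

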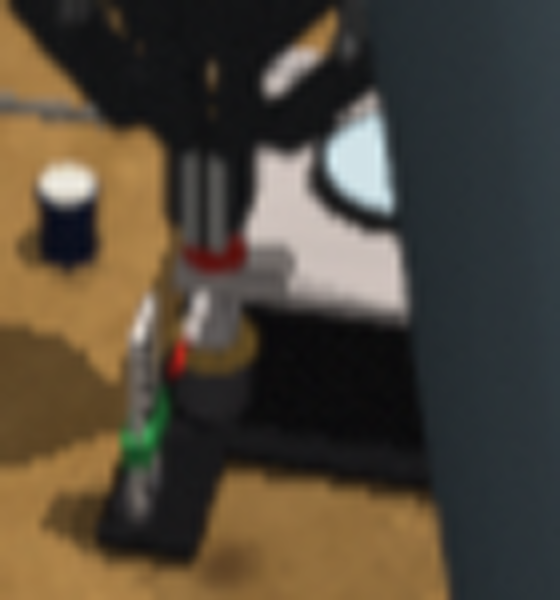

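Run:
```python
from h import *
p=[0.58992363,-0.06914762,2.46382276]
f={"red":lambda a,d,z:(107+a,-53-d,z),"blue":lambda a,d,z:(-53-d,107+a,z)}
for n in f:
  for z in(40,45,50,55):
    c=np.array([proj("scene",W(p,f[n](a,d,z+h))) for a in(-13,13) for d in(6,12) for h in(-6,6)])-[0,.7]
    print(n,z,c.min(0).round(1),c.max(0).round(1),"front",(proj("scene",W(p,f[n](0,6,z)))-[0,.7]).round(1))
im=cv2.imread("pics/scene0.png").astype(int)
g=im[...,1]-np.maximum(im[...,0],im[...,2])
print(g[210:227,308:320]);print(g[179:191,379:395])
```

```text
red 40 [310.3 214.7] [315.1 225.3] front [313.9 220.1]
red 45 [310.3 213.2] [315.1 223.9] front [313.9 218.7]
red 50 [310.3 211.8] [315.1 222.5] front [313.9 217.3]
red 55 [310.3 210.3] [315.1 221. ] front [313.9 215.8]
blue 40 [380.3 186.2] [390.3 192.1] front [385.2 189.8]
blue 45 [380.5 184.8] [390.6 190.7] front [385.4 188.4]
blue 50 [380.7 183.4] [390.8 189.4] front [385.7 187. ]
blue 55 [380.9 181.9] [391. 188.] front [385.9 185.6]
[[ -37  -36  -24  -10   -6   -5  -11  -15  -73 -111  -36  -26]
 [ -36  -36  -23  -11   -6   -5   -8  -14  -66  -60  -17  -13]
 [ -37  -35  -23  -11   -6   -5   -5   -1  -25  -15   -3   -3]
 [ -36  -30  -22  -11   -6   -3    9   22    5   -2   -1   -1]
 [ -35  -24  -20  -11   -6   -4   18   32   10   -1   -1   -2]
 [ -30  -22  -19   -9   -6   -3   22   36   11    0   -1   -1]
 [ -24  -20  -17   -2   -5    3   30   37   10    0   -1   -2]
 [ -23  -20   -8    5   -3   24   42   32    7    0   -1   -1]
 [ -26  -26   10   12    6   46   47   23    3   -1   -1   -1]
 [ -32  -29   40   41   31   60   44   13    0   -2   -2   -1]
 [ -38  -31   41   48   39  
[... 518 characters left out ...]
  -6  -5  -8 -23 -36 -38 -37]
 [-11 -10  -9   0 -12 -24 -29 -32 -28  -3  -5  -9 -27 -36 -37 -37]
 [-24 -24 -15  42   4 -11 -24 -31 -33  -4  -3  -8 -21 -36 -37 -37]
 [-36 -34 -18  57  35  32  30  25  13  11   4   3  25 -29 -37 -37]
 [-37 -34 -18  38  47  47  44  43  31  26  22  28  51 -27 -36 -37]
 [-36 -34 -15  29  36  35  35  35  34  33  34  40  32 -31 -36 -37]
 [-36 -36 -24  15  27  27  32  30  31  32  33  36  17 -31 -36 -36]
 [-36 -37 -33  -7   5   7  10  13  17  22  27  21  -4 -34 -37 -37]
 [-37 -37 -35 -15  -6  -5  -5  -3   2   5   5 -12 -26 -37 -37 -37]
 [-38 -36 -34 -14  -7  -6  -6  -6  -4  -4  -9 -31 -36 -37 -36 -37]
 [-37 -36 -31 -11  -6  -5  -6  -5  -4  -6 -14 -34 -37 -36 -36 -37]]
```

```bash
python3 -m inch '[[0,0,0.002,0,0],[0,0,0.004,0,0],[0,0,0.006,0,0],[0,0,0.006,0,0]]'; python3 look.py
```

```text
time: 7.6
eef_pos: [0.5797, 0.0073, 0.0629]
orientation: [0.332, 0.943, -0.0, -0.0]
contact_force: [-0.6, -0.6, 0.0]
width: 0.002
finger_force: 0.0
7.6 [0.57973946 0.00726862 0.06290128] [-0.63847703 -0.64583188  0.00690768]
pred tip px [320.57558606 207.10473111]
('red', [316, 208, 3, 4, 8], [316.75, 209.5])
('green', [310, 213, 6, 11, 32], [312.72, 218.81])
```

```bash
python3 -m inch '[[0,0,0.0015,0,0],[0,0,0.003,0,0],[0,0,0.0045,0,0],[0,0,0.006,0,0],[0,0,0.006,0,0]]'; python3 look.py
```

```text
time: 8.28
eef_pos: [0.58, 0.0074, 0.0574]
orientation: [0.332, 0.943, 0.0, -0.0]
contact_force: [-1.5, 1.0, 4.8]
width: 0.003
finger_force: 2.1
8.275 [0.57995847 0.00741148 0.05738794] [-1.53356399  1.03004605  4.77861199]
pred tip px [320.47306365 208.63640008]
('red', [316, 208, 3, 5, 11], [316.82, 210.18])
('green', [310, 213, 6, 11, 32], [312.72, 218.81])
```

```bash
python3 -m inch '[[0,0,0.002,0,0],[0,0,0.004,0,0],[0,0,0.006,0,0],[0,0,0.008,0,0],[0,0,0.008,0,0],[0,0,0.008,0,0]]'; python3 look.py
```

```text
time: 9.07
eef_pos: [0.5798, 0.0076, 0.0493]
orientation: [0.332, 0.943, 0.0, -0.0]
contact_force: [-3.1, 2.4, 7.2]
width: -0.001
finger_force: 3.4
9.075 [0.57979321 0.00758859 0.04931768] [-3.13930565  2.44673321  7.17905865]
pred tip px [320.41547321 210.9645485 ]
('red', [316, 211, 3, 6, 8], [317.12, 213.25])
('green', [310, 213, 6, 11, 33], [312.76, 218.67])
```

```bash
python3 -m inch '[[0,0,0.002,0,0],[0,0,0.004,0,0],[0,0,0.005,0,0],[0,0,0.005,0,0]]'; python3 look.py; python3 -c "
import cv2;im=cv2.imread('pics/last.png');cv2.imwrite('pics/v9.png',cv2.resize(im[190:235,300:345],None,fx=12,fy=12,interpolation=cv2.INTER_CUBIC))"
```

```text
time: 9.62
eef_pos: [0.5799, 0.0076, 0.0445]
orientation: [0.332, 0.943, 0.0, -0.0]
contact_force: [-2.5, 2.3, 7.6]
width: -0.002
finger_force: 4.1
9.625 [0.579947   0.00757894 0.04450005] [-2.4925416   2.25266234  7.60072494]
pred tip px [320.37860686 212.27330591]
('red', [316, 213, 3, 5, 9], [317.0, 215.22])
('green', [310, 213, 6, 11, 33], [312.76, 218.67])
```

View pics/v9.png

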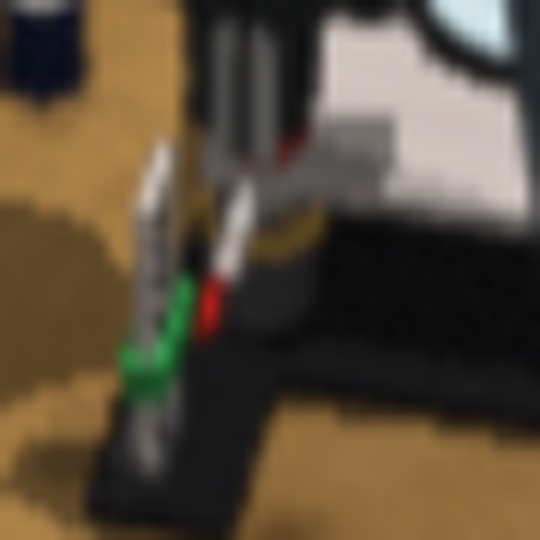

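```bash
python3 -m inch '[[0,0,0.001,0,0],[0,0,0.001,0,0],[0,0,0.001,0,0],[0,0,0.001,0,0],[0,0,0.001,0,0],[0,0,0.001,0,0],[0,0,0.001,0,0],[0,0,0.001,0,0]]'; python3 look.py;  python3 - <<'E'
from h import *
p=[0.58992363,-0.06914762,2.46382276]
for t in(0,.12,.14,.16,.18): 
    q=[proj("scene",W(p,(-53+r*np.cos(t)-0*np.sin(t),-53,71-r*np.sin(t))))-[0,.7] for r in (148,154,160)]
    print(t,71-160*np.sin(t),np.round(q,1).tolist())
im=cv2.imread("pics/last.png").astype(int); a=cv2.imread("pics/scene0.png").astype(int)
for i in(a,im):
    r=(i[...,2]-np.maximum(i[...,0],i[...,1]))[203:223,313:321]; print(r)
E
```

```text
time: 10.68
eef_pos: [0.58, 0.0076, 0.0437]
orientation: [0.332, 0.943, 0.0, 0.0]
contact_force: [-2.6, 1.8, 8.6]
width: 0.005
finger_force: 4.2
10.675 [0.57999338 0.00758301 0.04365965] [-2.60152141  1.80353311  8.57601684]
pred tip px [320.36704534 212.49693171]
('red', [316, 213, 3, 5, 9], [317.22, 215.22])
('green', [310, 213, 6, 11, 33], [312.73, 218.73])
0 71.0 [[317.3, 208.3], [316.7, 209.9], [316.2, 211.4]]
0.12 51.8460468337729 [[317.4, 213.3], [316.8, 215.0], [316.3, 216.8]]
0.14 48.67310165692216 [[317.4, 214.0], [316.9, 215.8], [316.3, 217.6]]
0.16 45.50908694172064 [[317.4, 214.7], [316.9, 216.6], [316.4, 218.4]]
0.18 42.35526825186813 [[317.5, 215.5], [316.9, 217.3], [316.4, 219.2]]
[[  9  12  20  21  13   5   8   9]
 [  9  12  19  21  13  10  10   8]
 [  9  13  19  21  18  13  10   6]
 [  7  13  20  21  25  24  10   5]
 [  5  14  20  26  61  41  12   5]
 [  5  14  16  36 117  55  16  12]
 [  5  12  13  52 134  48  28  27]
 [  5  11  15  73 111  36  26  29]
 [  5   8  14  66  60  17  13  16]
 [  5   5   1  25  14   3   3   3]
 [  3  -9 -26  -5   0   0   0   1]
 [  4 -19
[... 307 characters left out ...]
[[ 11  14  21  17   6   4   4  13]
 [ 10  13  20  16   7   4   5  11]
 [ 10  14  21  19  12   5   6   6]
 [  9  14  21  23  20  11   8   8]
 [  7  15  22  20  22  15   9  11]
 [  7  16  18  14  20  14   8  11]
 [  7  14  13   9  15  14   9  10]
 [  6  12   7   4   7  11  10  11]
 [  5   9   3   0   5  11  10   9]
 [  5   4 -10   0  17  23  10   4]
 [  2 -20 -57  -5  57  50  13   3]
 [  2 -37 -77   1  96  66  14   0]
 [ -1 -54 -70  23 129  53   4  -1]
 [-15 -82 -58  41 127  45   2  -1]
 [-35 -87 -43  53  83  25   1  -1]
 [-68 -73 -27  44  36   6   0  -1]
 [-90 -65 -18   8   3  -1  -1  -1]
 [-79 -52 -12  -2  -1  -2  -2   0]
 [-56 -27  -6   0   0  -1   0  -1]
 [-46 -10  -1  -1  -1  -2   0   0]]
```

Red pointer's tip is at about (317, 218), beside the green band's middle; the force of 8.6 N agrees with a tilt of about 0.15. It was held for 1 s, so I'll release it and go over to blue.

```bash
python3 -m inch '[[0,0,-0.012,0,0],[0,0,-0.03,0,0],[0,0,-0.05,0,0],[0,0,-0.075,0,0],[0,0,-0.08,0,0]]'; python3 look.py; python3 -m inch '[[-0.018,-0.018,0,-0.18,0],[-0.036,-0.036,0,-0.36,0],[-0.054,-0.054,0,-0.54,0],[-0.072,-0.072,0,-0.72,0],[-0.09,-0.09,0,-0.9,0],[-0.1088,-0.1095,0,-1.08,0],[-0.1088,-0.1095,0,-1.26,0],[-0.1088,-0.1095,0,-1.44,0]]'
python3 - <<'E'
from h import *
from scipy.spatial.transform import Rotation as R
s=monitor.read_state(); r=R.from_quat(s["orientation"]).as_matrix(); t=np.array([.5961,-.1460,.10])
print(s["eef_pos"],r.T@(t-s["eef_pos"]),np.degrees(np.arctan2(r[1,1],r[0,1])))
im=snapshot("scene"); print(*blobs(im,295,150,400,240),sep="\n")
E
```

```text
time: 11.35
eef_pos: [0.5815, 0.0068, 0.1245]
orientation: [0.332, 0.943, 0.0, 0.002]
contact_force: [1.1, -0.5, 0.2]
width: -0.001
finger_force: 0.0
11.35 [0.58149076 0.00675322 0.12446765] [ 1.08279026 -0.496679    0.20995649]
pred tip px [320.65958199 188.37226251]
('red', [318, 194, 8, 5, 29], [321.21, 196.07])
('red', [316, 208, 3, 4, 8], [316.75, 209.5])
('green', [310, 213, 6, 11, 32], [312.72, 218.81])
time: 12.4
eef_pos: [0.5954, -0.1468, 0.1213]
orientation: [-0.375, 0.927, 0.001, -0.001]
contact_force: [-0.1, 0.3, -0.4]
width: 0.002
finger_force: 0.0
[ 0.59542626 -0.14675451  0.1212926 ] [-1.03404120e-03  3.13139809e-05  2.12914976e-02] 134.01032146984235
('red', [318, 194, 8, 5, 31], [321.19, 195.94])
('green', [310, 213, 6, 10, 27], [312.85, 218.85])
```

```bash
python3 -m inch '[[-0.0005,0,0.01,-0.08,0],[-0.0005,0,0.02,-0.127,0],[-0.0005,0,0.03,-0.127,0],[-0.0005,0,0.04,-0.127,0],[-0.0005,0,0.048,-0.127,0],[-0.0005,0,0.053,-0.127,0],[-0.0005,0,0.055,-0.127,0],[-0.0005,0,0.055,-0.127,0]]'
python3 - <<'E'
from h import *
s=monitor.read_state(); print(s["eef_pos"],s["contact_force"],proj("scene",s["eef_pos"]+[0,0,.019]),proj("scene",[.598,-.1437,.078]))
a=snapshot("scene"); b=snapshot("top"); print(*blobs(a,295,150,400,240),sep="\n"); print("top",*blobs(b,305,155,415,235),sep="\n")
c=np.zeros((500,800,3),np.uint8); c[:480,:400]=cv2.resize(a[130:226,330:410],None,fx=5,fy=5,interpolation=cv2.INTER_CUBIC); c[:400,404:794]=cv2.resize(b[160:240,342:420],None,fx=5,fy=5,interpolation=cv2.INTER_CUBIC); cv2.imwrite("pics/v10.png",c)
E
```

```text
time: 13.45
eef_pos: [0.5968, -0.146, 0.0683]
orientation: [-0.43, 0.903, -0.0, 0.0]
contact_force: [0.5, -0.0, 0.1]
width: -0.001
finger_force: 0.0
[ 0.59675183 -0.14598323  0.06832507] [ 0.45810041 -0.04858254  0.1482828 ] [368.27564789 175.51137387] [367.01884782 178.21162205]
('red', [318, 194, 8, 5, 33], [321.39, 195.97])
('green', [310, 213, 6, 11, 27], [312.7, 218.93])
top
('red', [331, 195, 7, 6, 36], [333.69, 197.36])
('red', [322, 208, 3, 5, 6], [323.0, 210.17])
```

View pics/v10.png

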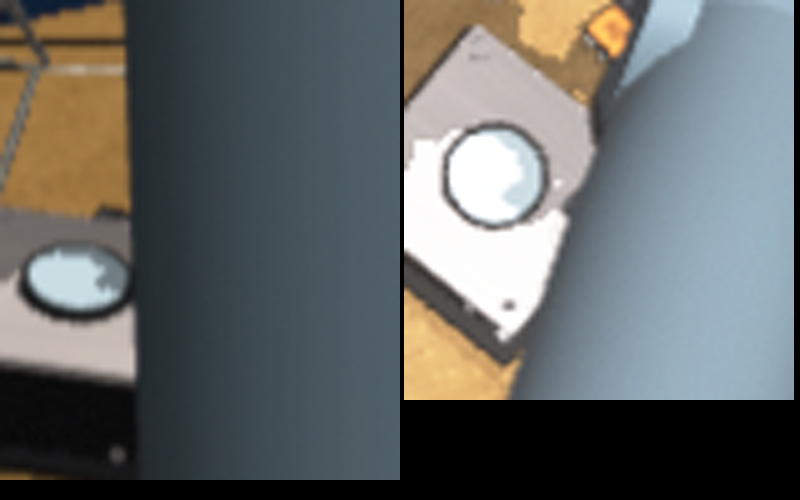

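The arm hides the blue corner from both cameras, so I'll use the depth-to-pointer ratio measured on red (contact at TCP z of about 0.0593, pointer sinking 1.53 times the tool's travel), checked against force.

```bash
python3 -m inch '[[0,0,0.002,0,0],[0,0,0.004,0,0],[0,0,0.006,0,0],[0,0,0.0075,0,0],[0,0,0.009,0,0],[0,0,0.010,0,0],[0,0,0.011,0,0],[0,0,0.011,0,0]]';python3 -m inch '[[0,0,0.0015,0,0],[0,0,0.003,0,0],[0,0,0.0045,0,0],[0,0,0.0045,0,0]]'
```

```text
time: 14.55
eef_pos: [0.5966, -0.1462, 0.0574]
orientation: [-0.43, 0.903, -0.0, -0.0]
contact_force: [-0.7, -0.8, 3.8]
width: 0.001
finger_force: 2.1
time: 15.05
eef_pos: [0.5964, -0.1464, 0.0527]
orientation: [-0.43, 0.903, -0.0, -0.0]
contact_force: [-2.6, -2.5, 6.0]
width: 0.002
finger_force: 2.9
```

```bash
python3 -m inch '[[0,0,0.0015,0,0],[0,0,0.003,0,0],[0,0,0.0041,0,0],[0,0,0.0041,0,0],[0,0,0.0041,0,0],[0,0,0.0041,0,0],[0,0,0.0041,0,0],[0,0,0.0041,0,0]]';python3 -m inch '[[0,0,0,0,0],[0,0,0,0,0],[0,0,0,0,0],[0,0,0,0,0]]'
```

```text
time: 16.05
eef_pos: [0.5966, -0.1465, 0.0489]
orientation: [-0.43, 0.903, -0.001, -0.0]
contact_force: [-2.4, -1.8, 7.2]
width: 0.003
finger_force: 3.5
time: 16.55
eef_pos: [0.5966, -0.1465, 0.049]
orientation: [-0.43, 0.903, -0.001, -0.0]
contact_force: [-2.9, -2.4, 6.7]
width: -0.001
finger_force: 3.5
```

```bash
python3 -m inch '[[0,0,-0.012,0,0],[0,0,-0.035,0,0],[0,0,-0.07,0,0],[0,0,-0.11,0,0],[0.05,-0.011,-0.12,0,0],[0.1,-0.022,-0.12,0,0],[0.15,-0.033,-0.12,0,0],[0.2185,-0.0475,-0.12,0,0]]'
python3 - <<'E'
from h import *
a=snapshot("scene"); b=snapshot("top"); print(monitor.read_state()["eef_pos"],*blobs(a,295,150,400,240),sep="\n"); print("top",*blobs(b,305,155,415,235),sep="\n")
A,B=cv2.imread("pics/scene0.png"),cv2.imread("pics/top0.png")
for n,i,j in(("s",a,A),("t",b,B)):
    d=cv2.absdiff(i,j).max(2)>60; ys,xs=np.nonzero(d); print(n,d.sum(),[int(d[y:y+40,160:520][:,x:x+40].sum()) for y,x in ((150,150),(190,200))])
E
```

```text
time: 17.55
eef_pos: [0.4994, -0.3393, 0.1686]
orientation: [-0.431, 0.902, 0.0, 0.001]
contact_force: [0.2, -0.5, 0.2]
width: 0.003
finger_force: 0.0
[ 0.49709978 -0.34378965  0.16840071]
('red', [318, 194, 8, 5, 33], [321.24, 195.97])
('red', [316, 207, 3, 5, 9], [316.78, 209.22])
('blue', [364, 176, 7, 4, 21], [367.14, 177.67])
('green', [382, 182, 2, 4, 6], [382.33, 183.83])
('green', [310, 213, 6, 10, 30], [312.9, 218.7])
top
('red', [331, 195, 7, 6, 34], [333.53, 197.44])
('red', [322, 208, 3, 5, 7], [323.14, 210.14])
('blue', [383, 190, 6, 6, 29], [385.72, 192.41])
('green', [316, 212, 5, 4, 7], [318.0, 213.43])
s 23021 [0, 809]
t 37162 [0, 757]
```

```bash
python3 -c "
from station import ctrl; print(ctrl.close_job())"
```

```text
the job is handed in; nothing more can be done
None
```

I pressed red, then blue, for just over a second each, and both corners sprang back with the mount unmoved. Red's pointer showed in its band on camera, but the arm hid blue's, so I set blue by depth and force matched to red. The job is handed in.

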